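# Pin the end stop on the microscope camera rail

### The job

Keep the camera carriage from running off its rail: take the pin with the wire loop from the stand and push it all the way down into the rail's cross hole nearest the free end, with its loop pointing out past that end. Then swing the loop down over the rail end and in as far as it can be pushed, so that it hangs round the rail, and let go; leave the other two pins in the stand and do not disturb the bottle.

Things in the scene. Friction and masses are not known exactly. Their poses are not given: they have to be found in the camera images.
- loop_pin_grip (a point): Centre of the black grip tab (26 mm along the pin's x, 16 along y; reaching 11 mm above this point and 21 below) of the only pin with a wire loop. It stands upright in one of three holes, 90 mm apart, of a grey stand block 55 x 250 x 60 mm high. z is up; the open loop points to the pin's +x. Grip across the 16 mm, fingertips at least 11 mm above the collar's underside. About 0.16 kg.
- loop_pin_collar (a point): Same pin, 31 mm below the grip point: centre of the underside of its round steel collar (diameter 34 mm, 8 mm thick), which rests on the surface round the hole when fully down. Below it a round shank of diameter 12 mm, 44 mm long, the last 10 mm tapering to 6 mm.
- loop (a joint): The pin's wire loop (wire 5 mm, 58 mm wide, 68 mm long), hinged about the pin's y, 4 mm above the collar's underside. 0 rad = fully open, pointing to +x and 10 degrees up; grows as it swings down: 0.17 level, 1.745 = stop, straight down round the rail. A spring washer makes the hinge stiff: it stays where it is left, and about 0.3 N on the plate swings it.
- loop_plate (a point): Centre of the flat steel thumb plate at the loop's outer end, 40 mm wide, 26 mm long, 4 mm thick, 57 mm from the hinge axis. Pressing it down, then in towards the rail end, swings the loop; upright fingers, tips level with the rail's underside and close to its end, bring it to about 1.2 rad; fingers leaning with the tips in towards the rail bring it further, to about 1.5.
- rail_end_hole (a point): Centre of the right hole's upper mouth in the top of a fixed aluminium rail 36 mm wide, 30 high, top 110 mm above the bench. Vertical through hole, diameter 18 mm, 23 at the mouth. x points to the rail's free end, 16 mm off; z up. The other way the rail runs 355 mm: a second, wrong hole at 60 mm, feet from 135 mm, a camera 62 mm tall on the rail from 160 mm.
- plain_pin_grip (a point): Bystander in the stand: a pin with the same shank and black tab (this point is the tab's centre) but no loop. Leave it.
- knob_pin_grip (a point): Bystander in the stand: a thicker pin with a round black knob of diameter 34 mm (this point is the knob's centre), no loop. Leave it.
- bottle_mid (a point): Bystander: an upright glass bottle with blue cap, diameter 64 mm, 140 mm high, standing on the bench; this point is half-way up.
Not all that is in view belongs to the job. Of the things shaped like the part that bears loop_pin_grip, the bare steel one is meant.

How it is judged:
On the way, in this order (a step that is already met when the one before it is completed fails the run):
1. the loop pin stands fully down in the rail's end hole, its loop still open (horizontal distance between loop_pin_grip and rail_end_hole below 0.012 m and z of loop_pin_grip in the frame of rail_end_hole below 0.038 m and value of joint loop below 0.8 rad), for 0.1 s.
2. the loop has been swung down over the rail end (value of joint loop above 1.05 rad and horizontal distance between loop_pin_grip and rail_end_hole below 0.012 m), for 0.2 s.
At the end, for the whole second after the job is handed in: The loop pin stands upright (within 11 degrees) in the rail's end hole, its grip point within 12 mm sideways of the hole and at most 38 mm above it (31 when fully down); the loop is down round the rail end (over 1.05 rad: within 40 degrees of plumb; plate centre over 35 mm below the rail's top) (all of step 2 and z of loop_pin_grip in the frame of rail_end_hole below 0.038 m and angle between loop_pin_grip's own z axis and vertical below 0.2 rad and z of loop_plate in the frame of rail_end_hole below -0.035 m); the robot touches nothing.
It fails at once if another pin is taken or pushed about (distance of any of plain_pin_grip, knob_pin_grip from where it was at the start of the episode above 0.025 m).
It fails at once if the bottle is pushed away or knocked over (distance of bottle_mid from where it was at the start of the episode above 0.04 m or angle between bottle_mid's own z axis and vertical above 0.4 rad).
It also fails if it takes over 51 s, if anything falls off the work surface, if the arm or the gripper's body presses on something with over 40 N, if the wrist force passes 120 N, or if a joint passes its speed limit or range.

### The arm

A 6-joint arm with a two-finger parallel gripper is mounted at the origin on the work surface. World frame = base frame: x ahead of the robot, y to its left, z up, the work surface at z = 0. Lengths are in m, angles in rad, forces in N, time in s.
With the tool pointing down it reaches from about 0.35 to 0.975 m from the base axis. Payload 4.9 kg.
Tool frame: the origin (TCP) lies on the front face of the gripper's body, between the roots of the fingers; the fingertips stand ctrl.tip_extent ahead of it and the grasp point (between the pads) lies 54 mm ahead of it (ctrl.tip_extent is the distance from the TCP to the fingertips, in m); z points along the fingers, y is the line along which they close (so a half turn about z gives the same grasp; the last joint's range is limited). The gripper opens to 85 mm and grips with 20 to 120 N. Pads are 22 mm wide; open, the fingers measure 114 mm over their backs; the gripper's body (76 mm by 85 mm) begins 54 mm behind the grasp point. The pads swing forward as they close: fully open they stand 13 mm farther back than shut.
Start: joints at [-1.376, 0.053, 1.613, -0, 1.476, -0.119], TCP at [0.193, -0.594, 0.304] pointing down, gripper open.
Joint ranges: [-3.01, 3.01], [-1.01, 2.22], [0.06, 2.58], [-1.02, 4.17], [0.09, 2.62], [-3.14, 3.14]. Speed limits (rad/s): [2.57, 2.57, 3.14, 3.14, 3.14, 3.14].

### API

Orientations are given as a rotation vector (axis times angle).
In Python, from station import ctrl gives the robot as it stands.
- The arm moves only by the tool apply_moves, never from a script. Its argument "rows" is one flat list of numbers, 6 for each row, row after row: the shift along the tool's x, y, z normalised to -1 to 1, where 1 is 0.6 m, then the turn, a rotation vector about the tool's x, y, z normalised to -1 to 1, where 1 is 90 degrees. A call has 1 to 20 rows; each row is the pose to reach, as a shift and turn from the pose commanded when the call began, along the tool's axes at that moment; what a row does not reach only later rows make up. A row lasts 1/10 s, in which the tool goes at most 50 mm and 8.59 degrees, less where a joint would pass 70% of its speed; a pose out of reach is approached as far as the arm can. A call with a number of a shift or a turn outside -1 to 1 is refused whole. A call with a gripper value outside its range is refused whole. "grip" is the opening, from 0 (shut) to 1 (fully open), set as the call begins (left out, the last holds). The fingers move at their own pace and stop on an object; "grip_force" is the grip in N (left out, the last holds). Time passes only in rows, so rows that repeat a pose let the fingers close. It gives the time, the measured TCP pose, the force, the opening and the grip force at its end, in the units of the state.
- ctrl.get_obs(): the state, without advancing time (a new reading comes with each control period).
- ctrl.get_image(name): name is "scene" or "top" or "wrist"; returns (picture, depth): 420x560x3 uint8, blue, green, red; 420x560 float32, m along the optical axis (not along the pixel's ray), 0 where there is no reading.
- ctrl.camera_model(name): a dict with "mtx" (3x3 intrinsics, pixels), "R" (3x3) and "t" (3): a world point X has camera coordinates R X + t; the wrist camera has in their place "tool_from_camera" (4x4, takes a point from camera to tool coordinates, whose origin is the TCP and whose axes are the flange's). Camera axes: x right, y down, z forward; pixel columns grow to the right and rows downward; lengths in m; the calibration is good to about 2 mm. A picture is of the moment at which its call begins: read the wrist's pose just before it. camera_model takes no time and is no camera call.
- ctrl.finish_job(): hands the job in; it is judged then, once.
The state is a dict: "t": time; "q": joint angles; "dq": joint speeds; "effort": joint torques, N m; "tool_pos": TCP position; "tool_rot": TCP orientation; "contact_force": force on the tool from outside, world axes, zero at the start; "wrist_torque": the same for the moment, N m; "opening": finger opening in m; "grip_force": force on a finger pad.
Only numpy, scipy, OpenCV 4.12 (cv2) and the standard library are available. Lean on these libraries where they do the work, as an engineer would, in place of code of your own. Each camera call takes 0.05 s, during which the arm holds its last target. There are 200 camera calls.

## Working session

There is one attempt and no reset: what is moved stays moved. The work goes in short steps, Python scripts to look and compute and a tool call to move; the robot and the scene stay as the last step left them, time stands still between calls to the robot, and variables do not carry over. Pictures are saved under pics/ and viewed, at most 10 in all, crops included, and the job is handed in when it is done.

Besides the shell and the picture viewer there is one more tool, called after "Call:" as a command line: name --argument value ..., lists and objects as JSON in quotes. apply_moves: Moves the arm, as the interface text tells. Its arguments: {"type":"object","properties":{"rows":{"type":"array","items":{"type":"number"}},"grip":{"type":"number"},"grip_force":{"type":"number"}},"required":["rows"]}

```bash
mkdir -p pics; ls; cat > h.py <<'E'
import numpy as np, cv2
from station import ctrl
from scipy.spatial.transform import Rotation as Ro
def snap(n,f):
    o=ctrl.get_obs(); im,d=ctrl.get_image(n); np.savez(''+f,im=im,d=d,p=o['tool_pos'],r=o['tool_rot']); cv2.imwrite('pics/'+f+'.png',im); return im,d
def load(f): return np.load(''+f+'.npz')
def cam(n,p=None,r=None):
    m=ctrl.camera_model(n)
    if n!='wrist':
        R=np.array(m['R']);t=np.array(m['t']); return np.array(m['mtx']),R.T,-R.T@t
    T=np.array(m['tool_from_camera']); Rt=Ro.from_rotvec(r).as_matrix()
    return np.array(m['mtx']),Rt@T[:3,:3],Rt@T[:3,3]+p
def cloud(n,f):
    s=load(f);K,R,c=cam(n,s['p'],s['r']);d=s['d'];v,u=np.mgrid[:d.shape[0],:d.shape[1]]
    P=np.stack([(u-K[0,2])/K[0,0]*d,(v-K[1,2])/K[1,1]*d,d],-1)@R.T+c
    P[d==0]=np.nan; return s['im'],P
def ray(n,u,v,z,p=None,r=None):
    K,R,c=cam(n,p,r);w=R@np.linalg.solve(K,[u,v,1.]);return c+w*(z-c[2])/w[2]
E
python3 - <<'E'
from h import *
print(ctrl.get_obs(), ctrl.tip_extent)
a,_=snap('scene','s0');b,_=snap('top','t0')
for n in('scene','top'): print(n,cam(n))
cv2.imwrite('pics/both.png',cv2.resize(np.vstack([a,b]),None,fx=1,fy=1)[:, :])
E
```

```text
pics
{'t': 0.0, 'q': array([-1.37601312e+00,  5.33469006e-02,  1.61433150e+00, -4.42805660e-05,
        1.47603415e+00, -1.19027282e-01]), 'dq': array([ 0.00072712, -0.00030531,  0.00049768,  0.00076427, -0.00061484,
        0.00086887]), 'effort': array([-9.87126941e-05, -3.93672502e+01, -3.70179319e+01, -8.88870409e-05,
        7.08683452e-03,  1.17348478e-06]), 'tool_pos': array([ 0.19280688, -0.59399467,  0.30264666]), 'tool_rot': array([-3.10090834e+00, -4.90588053e-01,  1.95156297e-04]), 'contact_force': array([-0.12539087, -0.42148305, -0.10905571]), 'wrist_torque': array([-0.0085481 ,  0.00016342, -0.00439264]), 'grip_force': 0.0, 'opening': 0.08495996426818912} 0.0726
scene (array([[488.35195937,   0.        , 282.79720073],
       [  0.        , 488.35195937, 206.28846799],
       [  0.        ,   0.        ,   1.        ]]), array([[ 0.68899712,  0.43715595, -0.57808101],
       [ 0.72476241, -0.41386926,  0.55084634],
       [ 0.0015558 , -0.79850292, -0.60198892]]), array([ 1.11840239, -0.6194484 ,  0.65514563]))
top (array([[500.34441459,   0.        , 285.47610182],
       [  0.        , 500.34441459, 210.74853964],
       [  0.        ,   0.        ,   1.        ]]), array([[ 0.0173949 , -0.99016203,  0.13884013],
       [-0.99964145, -0.02004998, -0.01774745],
       [ 0.0203566 , -0.13848163, -0.99015577]]), array([ 0.46610973, -0.14754951,  0.97530876]))
```

View pics/s0.png

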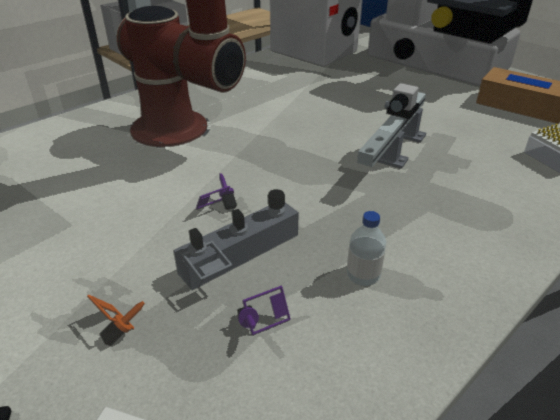

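View pics/t0.png

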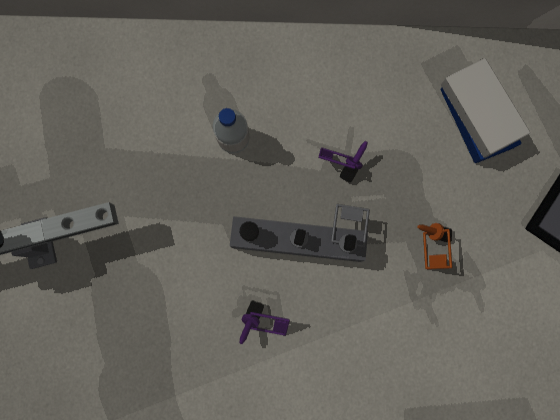

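The scene picture shows four candidates for the loop pin:
- bare steel pin with loop in the stand: scene (196,238), top (350,242)
- orange one lying down: (120,320)
- purple ones: (225,190) and (265,312)

I choose the bare steel one. In the top view the rail's end hole is at (101,214), the wrong hole at (67,223) and the bottle at (230,125).

```bash
python3 - <<'E'
from h import *
im,P=cloud('top','t0')
# rail
for n,u,v,z in[('hole',101,214,.11),('wrong',67,223,.11),('tab',350,242,.102),('plain',299,237,.102),('knob',249,231,.1),('bottlecap',227,117,.14)]:
    print(n,ray('top',u,v,z).round(4),P[v-1:v+2,u-1:u+2].reshape(-1,3).mean(0).round(4))
rt=(abs(P[...,2]-.11)<.006)&(P[...,1]>.1)&(P[...,0]>.35)&(P[...,0]<.6)
q=P[rt][:,:2].astype(np.float32);print('rail',len(q),cv2.minAreaRect(q), np.nanmedian(P[rt][:,2]))
st=(abs(P[...,2]-.06)<.006)&(P[...,1]<.1)&(P[...,1]>-.35)&(P[...,0]>.3)&(P[...,0]<.5)
m=cv2.morphologyEx(st.astype(np.uint8),cv2.MORPH_OPEN,np.ones((3,3)))
k,l,s,_=cv2.connectedComponentsWithStats(m);i=1+np.argmax(s[1:,4])
q=P[l==i][:,:2].astype(np.float32);print('stand',len(q),cv2.minAreaRect(q))
hi=(P[...,2]>.09)&(P[...,2]<.112)&(P[...,1]<.1)&(P[...,0]<.5)&(P[...,0]>.3)
k,l,s,c=cv2.connectedComponentsWithStats(hi.astype(np.uint8))
for i in range(1,k):
    if s[i,4]>20:
        q=P[l==i];print('high',c[i].round(1),s[i,4],q.mean(0).round(4),cv2.minAreaRect(q[:,:2].astype(np.float32)))
a=cv2.resize(im[170:290,290:400],None,fx=4,fy=4,interpolation=cv2.INTER_CUBIC);b=cv2.resize(im[180:270,30:140],None,fx=4,fy=4,interpolation=cv2.INTER_CUBIC)
cv2.imwrite('pics/c1.png',cv2.resize(np.vstack([a,b]),None,fx=.7,fy=.7))
E
```

```text
hole [0.5753 0.1563 0.11  ] [nan nan nan]
wrong [0.5585 0.2135 0.11  ] [0.5606 0.2217 0.0904]
tab [ 0.5356 -0.2772  0.102 ] [ 0.5356 -0.2773  0.1017]
plain [ 0.5426 -0.1877  0.102 ] [ 0.5427 -0.1877  0.1017]
knob [ 0.5517 -0.0999  0.1   ] [ 0.5512 -0.1002  0.1054]
bottlecap [ 0.7447 -0.0587  0.14  ] [ 0.7449 -0.0586  0.1394]
rail 2236 ((0.5528006553649902, 0.23390430212020874), (0.037085916846990585, 0.1971054971218109), 16.248079299926758) 0.1095628067963213Traceback (most recent call last):
  File "<stdin>", line 10, in <module>
    return _wrapfunc(a, 'argmax', axis=axis, out=out, **kwds)
    return bound(*args, **kwds)
ValueError: attempt to get argmax of an empty sequence
```

```bash
python3 - <<'E'
from h import *
im,P=cloud('top','t0')
roi=(P[...,1]<0)&(P[...,1]>-.36)&(P[...,0]>.48)&(P[...,0]<.64)
st=(abs(P[...,2]-.06)<.006)&roi
q=P[st];m=cv2.morphologyEx(st.astype(np.uint8),cv2.MORPH_OPEN,np.ones((3,3)))
k,l,s,_=cv2.connectedComponentsWithStats(m);i=1+np.argmax(s[1:,4])
q=P[l==i][:,:2].astype(np.float32);print('stand',len(q),cv2.minAreaRect(q))
hi=(P[...,2]>.09)&(P[...,2]<.112)&roi
k,l,s,c=cv2.connectedComponentsWithStats(hi.astype(np.uint8))
for i in range(1,k):
    if s[i,4]>20:
        q=P[l==i];print('high',c[i].round(1),s[i,4],q.mean(0).round(4),cv2.minAreaRect(q[:,:2].astype(np.float32)))
lo=(P[...,2]>.062)&(P[...,2]<.085)&roi&(P[...,0]>.565)&(P[...,1]<-.22)
q=P[lo];print('loop',len(q),q.mean(0),cv2.minAreaRect(q[:,:2].astype(np.float32)))
far=q[q[:,0]>.6-.0];print(far.mean(0),q.min(0),q.max(0))
a=cv2.resize(im[170:290,290:400],None,fx=4,fy=4,interpolation=cv2.INTER_CUBIC);b=cv2.resize(im[180:270,30:140],None,fx=4,fy=4,interpolation=cv2.INTER_CUBIC)
cv2.imwrite('pics/c1.png',cv2.resize(np.vstack([a,b]),None,fx=.7,fy=.7))
E
```

```text
stand 3155 ((0.5448707938194275, -0.18890847265720367), (0.25006911158561707, 0.055434450507164), 84.80980682373047)
high [248.8 230.7] 297 [ 0.5518 -0.0998  0.1046] ((0.5526774525642395, -0.0999760776758194), (0.03316448628902435, 0.031523119658231735), 1.4459494352340698)
high [299.5 236.2] 136 [ 0.5442 -0.1887  0.1008] ((0.544874906539917, -0.18898853659629822), (0.015809321776032448, 0.026125125586986542), 76.89229583740234)
high [350.1 241.8] 142 [ 0.5361 -0.2776  0.1004] ((0.5364162921905518, -0.2784222364425659), (0.016273492947220802, 0.02563653513789177), 81.30193328857422)
loop 248 [ 0.58911289 -0.28521432  0.06336209] ((0.5851721167564392, -0.2741958200931549), (0.08537712693214417, 0.04400334879755974), 84.77873229980469)
[ 0.60306849 -0.28382622  0.06299013] [ 0.56517958 -0.31828818  0.06203659] [ 0.6086525  -0.22968221  0.06745837]
```

View pics/c1.png

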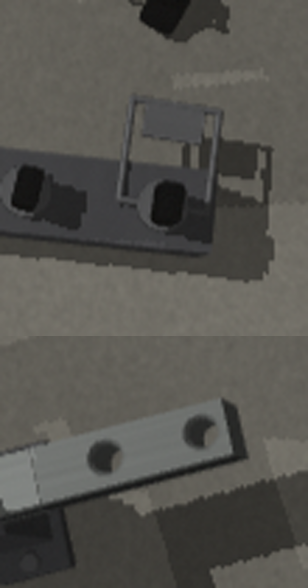

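The crop confirms the bare steel loop pin. Its open loop points up (+x) and its plate is at top-view pixel (351,213). It also confirms the end hole at the rail tip.

```bash
cat >> h.py <<'E'
def goal(th,lean=0):
    # tool pointing down, tool x at world angle th(deg)
    return Ro.from_euler('z',th,degrees=True)*Ro.from_euler('x',180,degrees=True)
def row(pos,Rg,frm=None):
    o=ctrl.get_obs();p,r=(o['tool_pos'],Ro.from_rotvec(o['tool_rot'])) if frm is None else frm
    s=r.inv().apply(np.array(pos)-p)/.6; w=(r.inv()*Rg).as_rotvec()/(np.pi/2)
    return np.r_[s,w].round(4)
E
python3 - <<'E'
from h import *
im,P=cloud('top','t0')
c=np.array([.5365,-.2785])
for z in(.072,.074):
    p=ray('top',351.4,212.9,z);d=p[:2]-c;print(p,np.hypot(*d),np.degrees(np.arctan2(*d[::-1])))
lo=(P[...,2]>.068)&(P[...,2]<.085)&(P[...,0]>.575)&(P[...,0]<.64)&(P[...,1]<-.22)&(P[...,1]>-.34)
q=P[lo];print(len(q),q.mean(0))
if len(q)>5:print(cv2.minAreaRect(q[:,:2].astype(np.float32)))
o=ctrl.get_obs()
T=[.5365,-.2785,.22]
mid=o['tool_pos']*.45+np.array(T)*.55
print(row(mid,goal(98)))
print(row(T,goal(173),(mid,goal(98))))
E
```

```text
[ 0.59124249 -0.28426456  0.072     ] 0.05504516940861369 -6.011278042927833
[ 0.59096544 -0.28396186  0.074     ] 0.054738614637851186 -5.726549567952639
0 [nan nan nan]
[ 0.3889 -0.1778  0.0763 -0.0009 -0.0009 -0.8891]
[ 0.1985  0.2882  0.0621  0.      0.     -0.8333]<stdin>:7: RuntimeWarning: Mean of empty slice.
  ret = um.true_divide(
```

Call:
apply_moves --rows '[0.389,-0.178,0.076,0,0,-0.889,0.389,-0.178,0.076,0,0,-0.889,0.389,-0.178,0.076,0,0,-0.889,0.389,-0.178,0.076,0,0,-0.889,0.389,-0.178,0.076,0,0,-0.889,0.389,-0.178,0.076,0,0,-0.889,0.389,-0.178,0.076,0,0,-0.889,0.389,-0.178,0.076,0,0,-0.889,0.389,-0.178,0.076,0,0,-0.889,0.389,-0.178,0.076,0,0,-0.889]'

```text
t: 1.1
tool_pos: [0.3819, -0.4204, 0.2576]
tool_rot: [-2.056, -2.374, -0.0]
contact_force: [-0.6, -0.7, -0.4]
opening: 0.0855
grip_force: 0.0
```

Call:
apply_moves --rows '[0.199,0.288,0.062,0,0,-0.844,0.199,0.288,0.062,0,0,-0.844,0.199,0.288,0.062,0,0,-0.844,0.199,0.288,0.062,0,0,-0.844,0.199,0.288,0.062,0,0,-0.844,0.199,0.288,0.062,0,0,-0.844,0.199,0.288,0.062,0,0,-0.844,0.199,0.288,0.062,0,0,-0.844,0.199,0.288,0.062,0,0,-0.844,0.199,0.288,0.062,0,0,-0.844]'

```text
t: 2.1
tool_pos: [0.5362, -0.2783, 0.2205]
tool_rot: [-0.166, -3.136, -0.001]
contact_force: [-0.4, 0.4, 0.3]
opening: 0.0853
grip_force: 0.0
```

```bash
python3 - <<'E'
from h import *
o=ctrl.get_obs();print(o['t'],o['q'].round(2))
snap('wrist','w1')
print(ctrl.get_obs()['tool_pos'],row([.5365,-.2785,.147],goal(174)))
im,P=cloud('wrist','w1')
hi=(P[...,2]>.096)&(P[...,2]<.108)
k,l,s,c=cv2.connectedComponentsWithStats(hi.astype(np.uint8))
for i in range(1,k):
    if s[i,4]>60:
        q=P[l==i];print('high',c[i].round(1),s[i,4],q.mean(0).round(4),cv2.minAreaRect(q[:,:2].astype(np.float32)))
E
```

```text
2.1 [-0.6   0.07  1.74 -0.    1.34 -2.07]
[ 0.53628389 -0.27840866  0.22059518] [-0.0005 -0.0002  0.1227  0.0003 -0.0005 -0.0022]
high [441.7 238.9] 1358 [ 0.5411 -0.1886  0.1011] ((0.5425236225128174, -0.18782451748847961), (0.016115354374051094, 0.025830665603280067), 76.68704223632812)
high [281.4 240.9] 1255 [ 0.5327 -0.2766  0.1016] ((0.534076452255249, -0.2767219543457031), (0.01596204563975334, 0.026239953935146332), 81.77336120605469)
```

View pics/w1.png

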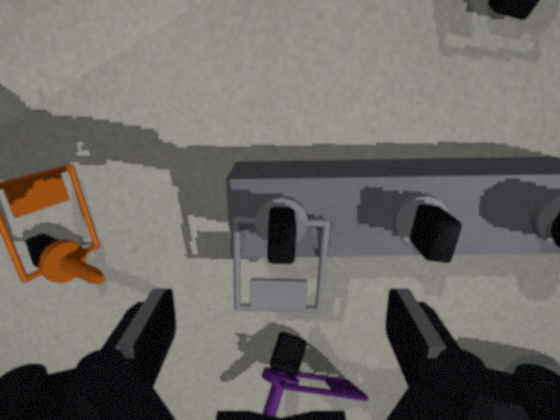

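The wrist view shows the tab centred under the tool at (281,235), with the plate at (278,295). I'll descend and grip.

Call:
apply_moves --rows '[0.001,0.0015,0.04,0,0,0.02,0.001,0.0015,0.08,0,0,0.02,0.001,0.0015,0.105,0,0,0.02,0.001,0.0015,0.1225,0,0,0.02,0.001,0.0015,0.1225,0,0,0.02]' --grip 1

```text
t: 2.65
tool_pos: [0.5352, -0.2771, 0.1458]
tool_rot: [-0.216, -3.131, -0.003]
contact_force: [-0.1, 0.4, 0.1]
opening: 0.0854
grip_force: 0.0
```

Call:
apply_moves --rows '[0,0,0,0,0,0,0,0,0,0,0,0,0,0,0,0,0,0,0,0,0,0,0,0,0,0,0,0,0,0,0,0,0,0,0,0,0,0,0,0,0,0,0,0,0,0,0,0]' --grip 0 --grip_force 50

```text
t: 3.45
tool_pos: [0.5363, -0.2779, 0.1483]
tool_rot: [0.215, 3.133, -0.001]
contact_force: [1.0, 0.2, 3.2]
opening: 0.0151
grip_force: 49.5
```

Call:
apply_moves --rows '[0,0,-0.03,0,0,0,0,0,-0.08,0,0,0,0,0,-0.15,0,0,0,0,0,-0.225,0,0,0,0,0,-0.225,0,0,0,0,0,-0.225,0,0,0]'

```text
t: 4.05
tool_pos: [0.5361, -0.2777, 0.2834]
tool_rot: [0.215, 3.133, -0.001]
contact_force: [-0.9, 0.4, -2.5]
opening: 0.0149
grip_force: 49.5
```

```bash
python3 - <<'E'
from h import *
o=ctrl.get_obs();print(o['t'],o['tool_pos'],o['contact_force'],o['opening'])
T=[.5753,.1563,.272]
print(row(T,goal(106.3)))
E
```

```text
4.05 [ 0.53612004 -0.27769153  0.28336241] [-0.895166    0.40052355 -2.52252252] 0.014907541123670421
[3.410e-02 7.255e-01 1.840e-02 1.000e-04 1.000e-03 7.317e-01]
```

Call:
apply_moves --rows '[0.002,0.05,0,0,0,0.05,0.005,0.12,0,0,0,0.12,0.008,0.19,0.002,0,0,0.19,0.012,0.26,0.005,0,0,0.26,0.016,0.33,0.008,0,0,0.33,0.019,0.4,0.01,0,0,0.4,0.022,0.47,0.012,0,0,0.47,0.025,0.54,0.015,0,0,0.54,0.028,0.61,0.018,0,0,0.61,0.032,0.67,0.018,0,0,0.67,0.034,0.71,0.018,0,0,0.71,0.034,0.7255,0.018,0,0,0.7315,0.034,0.7255,0.018,0,0,0.7315,0.034,0.7255,0.018,0,0,0.7315]'

```text
t: 5.45
tool_pos: [0.5742, 0.1561, 0.2692]
tool_rot: [-1.881, -2.513, 0.005]
contact_force: [-0.1, -0.2, -2.1]
opening: 0.0152
grip_force: 49.4
```

```bash
python3 - <<'E'
from h import *
o=ctrl.get_obs();print(o['t'],o['tool_pos'],o['q'].round(2))
a,_=snap('scene','s2');b,_=snap('wrist','w2')
c=cv2.resize(a[40:220,290:470],(600,600))[:, :]
cv2.imwrite('pics/c2.png',cv2.resize(np.hstack([c,cv2.resize(b,(800,600))]),(800,343)))
E
```

```text
5.45 [0.57424468 0.15606415 0.2692469 ] [ 0.14  0.01  1.72 -0.    1.42 -0.15]
```

View pics/c2.png

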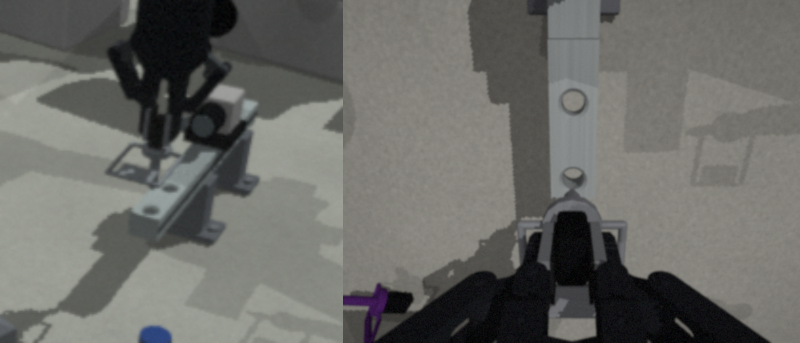

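```bash
python3 - <<'E'
from h import *
s=load('w2')
for u,v in((282.9,122.5),(280.5,216)): print(ray('wrist',u,v,.11,s['p'],s['r']))
im,P=cloud('wrist','w2')
m=(abs(P[...,2]-.11)<.004);m[260:]=0
q=P[m][:,:2].astype(np.float32);print(len(q),cv2.minAreaRect(q),q.min(0),q.max(0))
cv2.imwrite('pics/c3.png',cv2.resize(im[90:300,200:360],None,fx=3.5,fy=2.8))
print(row([.5753,.1563,.197],goal(106.3)))
E
```

```text
[0.55751439 0.21735793 0.11      ]
[0.57289062 0.15957785 0.11      ]
13086 ((0.558861494064331, 0.21086415648460388), (0.03608516603708267, 0.14411987364292145), 16.157527923583984) [0.5218342  0.13684352] [0.59573495 0.2846953 ]
[ 9.000e-04  1.500e-03  1.224e-01 -1.500e-03 -1.000e-04 -1.000e-04]
```

View pics/c3.png

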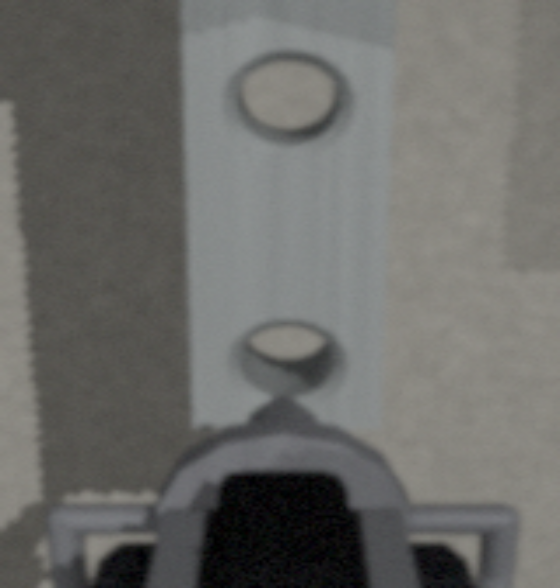

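The end hole is at crop (290,358) and the shank tip is just in front of it. The top and wrist estimates agree that I am over it to about 2 mm. Next I lower the pin.

Call:
apply_moves --rows '[0,0,0.02,0,0,0,0,0,0.04,0,0,0,0,0,0.055,0,0,0,0,0,0.07,0,0,0,0,0,0.08,0,0,0,0,0,0.09,0,0,0,0,0,0.1,0,0,0,0,0,0.1,0,0,0]'

```text
t: 6.35
tool_pos: [0.5748, 0.1564, 0.2108]
tool_rot: [-1.883, -2.513, 0.002]
contact_force: [-0.0, 0.1, -2.2]
opening: 0.0148
grip_force: 49.4
```

Call:
apply_moves --rows '[0,0,0.006,0,0,0,0,0,0.012,0,0,0,0,0,0.017,0,0,0,0,0,0.021,0,0,0,0,0,0.023,0,0,0,0,0,0.023,0,0,0]'

```text
t: 6.95
tool_pos: [0.5753, 0.1564, 0.1983]
tool_rot: [1.884, 2.514, 0.0]
contact_force: [-0.6, -0.2, -0.0]
opening: 0.0147
grip_force: 49.6
```

Call:
apply_moves --rows '[0,0,0.002,0,0,0,0,0,0.004,0,0,0,0,0,0.004,0,0,0]'

```text
t: 7.25
tool_pos: [0.5756, 0.1564, 0.1982]
tool_rot: [1.883, 2.514, 0.001]
contact_force: [-5.4, -1.6, 10.4]
opening: 0.0151
grip_force: 51.0
```

Call:
apply_moves --rows '[0,0,-0.002,0,0,0,0,0,-0.002,0,0,0,0,0,-0.002,0,0,0,0,0,-0.002,0,0,0,0,0,-0.002,0,0,0,0,0,-0.002,0,0,0]' --grip 1

```text
t: 7.85
tool_pos: [0.5752, 0.1564, 0.1966]
tool_rot: [-1.884, -2.514, 0.0]
contact_force: [1.0, 0.3, 0.3]
opening: 0.0855
grip_force: 0.0
```

Call:
apply_moves --rows '[0,0,-0.03,0,0,0,0,0,-0.1,0,0,0,0,0,-0.17,0,0,0,0,0,-0.18,0,0,0]'

```text
t: 8.25
tool_pos: [0.5775, 0.1568, 0.3122]
tool_rot: [1.879, 2.508, 0.013]
contact_force: [1.4, -0.1, 0.9]
opening: 0.0855
grip_force: 0.0
```

```bash
python3 - <<'E'
from h import *
o=ctrl.get_obs();print(o['t'],o['tool_pos'])
a,_=snap('scene','s3');b,_=snap('wrist','w3')
c=cv2.resize(a[80:200,340:460],(600,600))
cv2.imwrite('pics/c4.png',cv2.resize(np.hstack([c,cv2.resize(b,(800,600))]),(800,343)))
im,P=cloud('wrist','w3')
hi=(P[...,2]>.146)&(P[...,2]<.16)&(np.hypot(P[...,0]-.575,P[...,1]-.157)<.04)
q=P[hi];print(len(q),q.mean(0),cv2.minAreaRect(q[:,:2].astype(np.float32)))
E
```

```text
8.25 [0.57749548 0.15677679 0.31216399]
899 [0.5747752  0.16013294 0.15153514] ((0.57511967420578, 0.15926751494407654), (0.015385954640805721, 0.025494974106550217), 15.751957893371582)
```

View pics/c4.png

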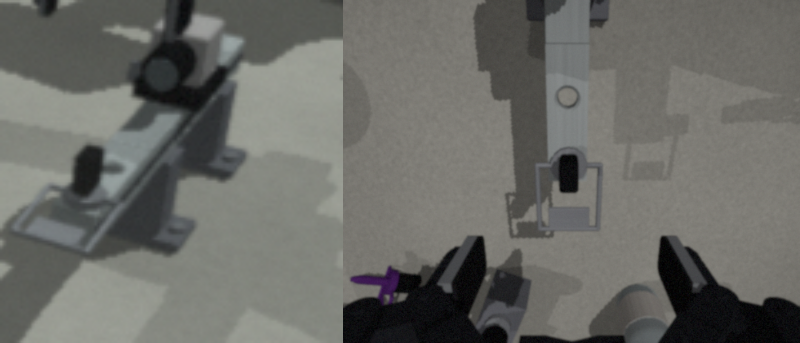

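The pin is fully down: the tab top is at z 0.1515 where 0.152 is expected, and the loop is open past the end. Next is the leaned push.

```bash
cat > plan.py <<'E'
from h import *
H=np.array([.5755,.1568,.110]);y=np.radians(-73.8);d=np.array([np.cos(y),np.sin(y),0]);Z=np.array([0,0,1.])
def pose(X,z,a=33):
    a=np.radians(a);out=np.cos(a)*d-np.sin(a)*Z;tz=-np.sin(a)*d-np.cos(a)*Z
    R=Ro.from_matrix(np.stack([-out,np.cross(tz,-out),tz],1))
    return H+X/1e3*d+z/1e3*Z+.011*out-.0726*tz,R
E
python3 - <<'E'
from plan import *
A=pose(60,50);print('A',A[0],row(*A))
for p in((58,10),(56,-8),(50,-22),(42,-34),(33,-42),(24,-46),(18,-46),(13,-45)): print(p,row(*pose(*p),frm=A))
E
```

```text
A [0.60584479 0.05235253 0.21489645] [-0.1804 -0.002   0.1544  0.0026  0.3671  0.0021]
(58, 10) [-0.0335 -0.      0.0577  0.      0.      0.    ]
(56, -8) [-0.0471 -0.      0.0847  0.      0.      0.    ]
(50, -22) [-0.0514  0.      0.1097  0.      0.      0.    ]
(42, -34) [-0.0511 -0.      0.1338  0.      0.      0.    ]
(33, -42) [-0.0458 -0.      0.1531  0.      0.      0.    ]
(24, -46) [-0.0368 -0.      0.1669  0.      0.      0.    ]
(18, -46) [-0.0284 -0.      0.1723  0.      0.      0.    ]
(13, -45) [-0.0205 -0.      0.1755  0.      0.      0.    ]
```

Call:
apply_moves --rows '[-0.06,0,0,0,0.06,0,-0.12,0,0.02,0,0.14,0,-0.17,-0.002,0.06,0.002,0.22,0.002,-0.18,-0.002,0.11,0.002,0.3,0.002,-0.18,-0.002,0.14,0.002,0.367,0.002,-0.18,-0.002,0.145,0.002,0.367,0.002,-0.18,-0.002,0.145,0.002,0.367,0.002,-0.18,-0.002,0.145,0.002,0.367,0.002,-0.18,-0.002,0.145,0.002,0.367,0.002]' --grip 0

```text
t: 9.25
tool_pos: [0.605, 0.0533, 0.2199]
tool_rot: [-1.586, -2.115, -0.467]
contact_force: [-0.0, -0.4, -0.6]
opening: 0.0
grip_force: 0.0
```

```bash
python3 - <<'E'
from plan import *
o=ctrl.get_obs();print(o['t'],o['tool_pos'],o['opening'],o['q'].round(2))
for p in((60,50),(58,10),(56,-8),(50,-22),(42,-34),(33,-42),(24,-46),(18,-46),(13,-45)): print(p,row(*pose(*p)))
E
```

```text
9.25 [0.60500415 0.05328052 0.21985156] 2.2373292862891613e-05 [-0.2   0.18  1.68  0.5   1.58 -0.56]
(60, 50) [-0.0061  0.0009  0.0059 -0.0009  0.0011  0.0005]
(58, 10) [-0.0395  0.001   0.0637 -0.0009  0.0011  0.0005]
(56, -8) [-0.053   0.001   0.0907 -0.0009  0.0011  0.0005]
(50, -22) [-0.0572  0.001   0.1157 -0.0009  0.0011  0.0005]
(42, -34) [-0.0569  0.0011  0.1398 -0.0009  0.0011  0.0005]
(33, -42) [-0.0516  0.0011  0.1591 -0.0009  0.0011  0.0005]
(24, -46) [-0.0426  0.0011  0.1728 -0.0009  0.0011  0.0005]
(18, -46) [-0.0342  0.0011  0.1783 -0.0009  0.0011  0.0005]
(13, -45) [-0.0263  0.0012  0.1814 -0.0009  0.0011  0.0005]
```

Call:
apply_moves --rows '[-0.025,0.001,0.035,0,0,0,-0.04,0.001,0.064,0,0,0,-0.047,0.001,0.078,0,0,0,-0.053,0.001,0.091,0,0,0,-0.055,0.001,0.103,0,0,0,-0.057,0.001,0.116,0,0,0,-0.057,0.001,0.128,0,0,0,-0.057,0.001,0.14,0,0,0,-0.054,0.001,0.15,0,0,0,-0.052,0.001,0.159,0,0,0,-0.047,0.001,0.166,0,0,0,-0.043,0.001,0.173,0,0,0,-0.043,0.001,0.173,0,0,0]'

```text
t: 10.55
tool_pos: [0.5945, 0.0866, 0.1164]
tool_rot: [-1.585, -2.11, -0.465]
contact_force: [-0.6, 0.4, -0.6]
opening: -0.0002
grip_force: 0.0
```

```bash
python3 - <<'E'
from plan import *
o=ctrl.get_obs();print(o['t'],o['tool_pos'],o['contact_force'])
for p in((24,-46),(18,-46),(13,-45)): print(p,row(*pose(*p)))
a,_=snap('scene','s4')
cv2.imwrite('pics/c5.png',cv2.resize(a[60:220,320:480],(640,640))[:600])
E
```

```text
10.55 [0.59448325 0.08663162 0.11643593] [-0.55107261  0.41143132 -0.59433288]
(24, -46) [ 0.0021  0.0022 -0.0035 -0.0025 -0.0006 -0.0012]
(18, -46) [ 0.0105  0.0022  0.0019 -0.0025 -0.0006 -0.0012]
(13, -45) [ 0.0184  0.0022  0.0051 -0.0025 -0.0006 -0.0012]
```

View pics/c5.png

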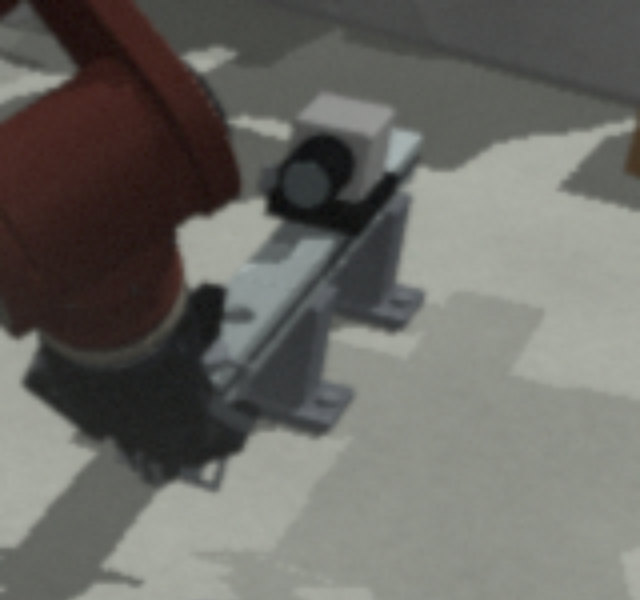

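The wire's end hangs below the rail at (215,475), so the loop is swinging. I'll push on in.

Call:
apply_moves --rows '[0.004,0.002,0,0,0,0,0.008,0.002,0.001,0,0,0,0.0105,0.002,0.002,0,0,0,0.013,0.002,0.003,0,0,0,0.016,0.002,0.004,0,0,0,0.018,0.002,0.005,0,0,0,0.018,0.002,0.005,0,0,0,0.018,0.002,0.005,0,0,0]'

```text
t: 11.4
tool_pos: [0.593, 0.0967, 0.1201]
tool_rot: [-1.586, -2.11, -0.466]
contact_force: [0.4, -0.5, 0.8]
opening: 0.0001
grip_force: 0.0
```

```bash
python3 - <<'E'
from plan import *
o=ctrl.get_obs();print(o['t'],o['tool_pos'],o['contact_force'],o['effort'].round(1))
for p in((13,-45),(10,-46)): print(p,row(*pose(*p)))
E
```

```text
11.4 [0.59299169 0.09671064 0.12005943] [ 0.37999314 -0.50923062  0.81650094] [  0.  -42.5 -30.6   1.4   1.    0. ]
(13, -45) [ 0.001  -0.0001  0.001  -0.0021 -0.0004 -0.0014]
(10, -46) [ 0.0043 -0.      0.0051 -0.0021 -0.0004 -0.0014]
```

Call:
apply_moves --rows '[0.002,0,0.002,0,0,0,0.004,0,0.005,0,0,0,0.005,0,0.006,0,0,0,0.005,0,0.006,0,0,0]'

```text
t: 11.8
tool_pos: [0.5917, 0.1011, 0.1186]
tool_rot: [-1.586, -2.11, -0.466]
contact_force: [-0.0, -0.5, 1.0]
opening: -0.0003
grip_force: 0.0
```

Call:
apply_moves --rows '[0.002,0,0.003,0,0,0,0.004,0,0.006,0,0,0,0.004,0,0.006,0,0,0]'

```text
t: 12.1
tool_pos: [0.5905, 0.105, 0.1168]
tool_rot: [-1.586, -2.11, -0.466]
contact_force: [-0.3, 0.9, 0.1]
opening: -0.0001
grip_force: 0.0
```

Call:
apply_moves --rows '[-0.014,0,-0.009,0,0,0,-0.042,0,-0.027,0,0,0,-0.084,0,-0.054,0,0,0,-0.118,0,-0.076,0,0,0,-0.118,0,-0.076,0,0,0,-0.082,0,-0.13,0,0,0,-0.045,0,-0.185,0,0,0,-0.009,0,-0.244,0,0,0,-0.009,0,-0.244,0,0,0,-0.009,0,-0.244,0,0,0]'

```text
t: 13.1
tool_pos: [0.6153, 0.0232, 0.2383]
tool_rot: [-1.588, -2.113, -0.468]
contact_force: [0.0, 0.4, -0.2]
opening: -0.0001
grip_force: 0.0
```

```bash
python3 - <<'E'
from plan import *
o=ctrl.get_obs();print(o['t'],o['tool_pos'],o['contact_force'])
a,_=snap('scene','s5');b,_=snap('wrist','w5')
c=cv2.resize(a[60:220,320:480],(600,600))
cv2.imwrite('pics/c6.png',cv2.resize(np.hstack([c,cv2.resize(b,(800,600))]),(800,343)))
im,P=cloud('wrist','w5')
q=P-H;X=q@d;Y=np.abs(q@np.cross(Z,d));z=q[...,2]
t=(z>.036)&(z<.05)&(Y<.03)&(abs(X)<.03);print('tab',t.sum(),X[t].mean(),z[t].max())
g=(z<-.035)&(z>-.09)&(Y<.035)&(X>-.03)&(X<.06);print('plate',g.sum(),X[g].mean(),z[g].mean(),z[g].min())
im2,P=cloud('top','t0')
E
```

```text
13.1 [0.61531119 0.0232184  0.23832833] [ 0.00768427  0.37814717 -0.18364531]
tab 1214 0.0001918631526021789 0.04386998644725652
plate 554 0.006507454822611854 -0.05577551316597986 -0.06455645712101572
```

View pics/c6.png

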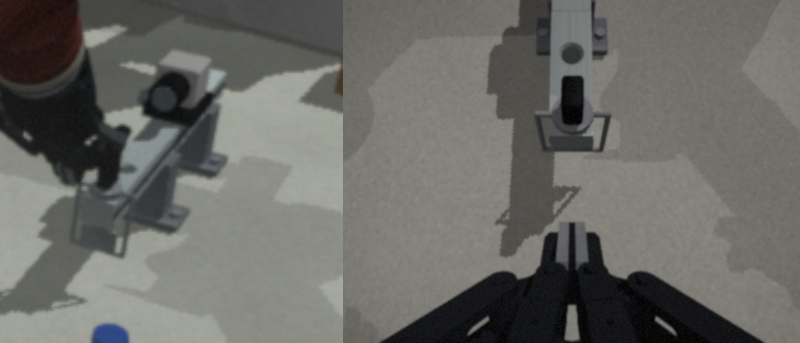

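The loop hangs nearly plumb, with the plate at X ≈ 6 mm, Z ≈ −56 mm from the hole. The tab top is 43 mm above the rail, so the pin is still fully down, and the gripper is clear of everything. I'm handing it in.

```bash
python3 -c "
from station import ctrl
print(ctrl.finish_job())"
```

```text
the job is handed in; nothing more can be done
None
```

The loop pin is fully down in the rail's end hole with its loop hanging nearly plumb round the rail end; the other pins and the bottle were not touched, and I handed the job in at about 13 s without seeing a verdict.

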